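# Close up the desk organiser

## Robot

A 6-joint arm with a two-finger parallel gripper is mounted at the origin on the work surface. World frame = base frame: x ahead of the robot, y to its left, z up, the work surface at z = 0. Lengths are in m, angles in rad, forces in N, time in s.
With the tool pointing down it reaches from about 0.375 to 0.9 m from the base axis. Payload 3.1 kg.
Tool frame: the origin (TCP) lies on the centre line of the jaws, within the pads' length; the fingertips stand 25 mm ahead of it and the grasp point (between the pads) lies 6 mm ahead of it (manip.tips_ahead is the distance from the TCP to the fingertips, in m); z points along the fingers, y is the direction in which the jaws open and shut (so a half turn about z gives the same grasp; the last joint's range is limited). The gripper opens to 85 mm and grips with 20 to 120 N. Pads are 22 mm wide; open, the fingers measure 114 mm over their backs; the gripper's body (76 mm by 85 mm) begins 54 mm behind the grasp point. The pads swing forward as they close: fully open they stand 13 mm farther back than shut.
Start: joints at [-1.405, 0.527, 1.433, -0, 1.181, -0.178], TCP at [0.211, -0.588, 0.256] pointing down, gripper open.
Joint ranges: [-3.08, 3.08], [-0.75, 2.2], [0.22, 2.44], [-1.43, 4.57], [0, 2.65], [-2.85, 2.85]. Speed limits (rad/s): [2.79, 2.79, 3.14, 3.14, 3.14, 3.14].

## Interface

Orientations are given as a unit quaternion [x, y, z, w].
In Python, from station import manip gives the robot as it stands.
- The arm moves only by the tool play_rows, never from a script. Its argument "steps" is a list that holds one entry, the list of rows, each a list of 6 numbers: the shift along the tool's x, y, z in m, then the turn, a rotation vector about the tool's x, y, z in degrees. In form: [[[x, y, z, rx, ry, rz], ...]]. A call has 1 to 10 rows; each row shifts and turns the commanded pose from where the row before left it, along the tool's axes as they then stand; what a row does not reach is not made up. A row lasts 1/8 s, in which the tool goes at most 62.5 mm and 10.7 degrees, less where a joint would pass 70% of its speed; a pose out of reach is approached as far as the arm can. A call is refused whole if a number of a shift passes 0.0625 or a number of a turn 10.7, either way. A call with a gripper value outside its range is refused whole. "fingers" is the opening, from 0 (shut) to 1 (fully open), set as the call begins (left out, the last holds). The fingers move at their own pace and stop on an object; "squeeze" is the grip in N (left out, the last holds). Time passes only in rows, so rows that do not move let the fingers close. It gives the time, the measured TCP pose, the force and the opening at its end, in the units of the state.
- manip.sense(): the state, without advancing time (a new reading comes with each control period).
- manip.snapshot(name): name is "scene" or "top"; returns a dict with "img" (480x640x3 uint8, red, green, blue), "K" (3x3 intrinsics, pixels), "world_from_camera" (4x4, takes a point from camera to world coordinates). Camera axes: x right, y down, z forward; pixel columns grow to the right and rows downward; lengths in m; the calibration is good to about 2 mm. A picture is of the moment at which its call begins. There is no depth.
- manip.sign_off(): hands the job in, once; it reports no verdict.
Trained networks look in a picture, given as the dict that the camera call returned (one of the last four; its "shot" number tells which), for a name from the list of things; names that differ only in an ending like _2 or _b are one class to them, and where a whole thing is asked for, a point or a joint stands for the part that bears it (a point fixed in the world has none). Each returns a list of dicts, best first, with "score" (0 to 1); they miss things now and then, are a little off and sometimes report something else, mostly with a low value. They report only what shows in the picture. A call takes as long as a camera call. They do not tell look-alikes from the thing itself.
- manip.regions_of(label, picture): "pixels" (480x640 bool, what is visible of it) and "rect" ([left, top, right, bottom] in pixels, round what is visible of it).
- manip.pinpoint(label, picture): "point" ([column, row] in pixels: a listed point, or the origin of a listed thing).
The state is a dict: "t": time; "q": joint angles; "qd": joint speeds; "tau": joint torques, N m; "tcp_pos": TCP position; "tool_rot": TCP orientation; "force": force on the tool from outside, world axes, zero at the start; "ft_torque": the same for the moment, N m; "finger_gap": opening from 0.0 (shut) to 1.0 (fully open).
Only numpy, scipy, OpenCV 4.12 (cv2) and the standard library are available. Lean on these libraries where they do the work, as an engineer would, in place of code of your own. Each camera call takes 0.05 s, during which the arm holds its last target.

## Task

Close up the wooden desk organiser without grasping anything: with the fingertips push both open drawers fully home, and only then push the raised lid over and down until it is fully shut, its front lip lapping over the drawers. Do not pick anything up: what lies in the organiser stays in it, and everything standing around it stays where it is.

Things in the scene. Friction and masses are not known exactly. Their poses are not given: they have to be found in the camera images.
- organiser: Low wooden desk organiser, fixed: 150 deep (x), 250 wide (y), 64 mm tall without the lid. Two drawers side by side open to its -x; above them a shallow pen tray (floor at 52 mm) under a lid hinged along the back top edge. Origin: centre of the underside, on the desk; x points to its back, y to its left side (as seen from the robot), z up.
- left_drawer (a joint): How far the left (+y) drawer stands out, m; 0 = fully home, opens to 0.075 along the organiser's -x. Sliding friction about 1.5 N; it stays where it is left.
- right_drawer (a joint): The same for the right (-y) drawer.
- lid (a joint): Lid angle, rad: 0 = shut (level, lying on the organiser), about 1.57 = standing upright, largest 1.75 (leaning backwards). Stiff hinge (about 0.2 N m): it stays at any angle and has to be pushed all the way. Shut, its top is 71 mm above the desk.
- left_face (a point): Centre of the left drawer's flat front face, 20 mm above the desk; moves with the drawer. The face is 112 wide, from 6 to 45 mm above the desk, 8 mm thick, with no handle; its top edge has a cut-out 32 wide and 10 deep in the middle; its back is lined with 2 mm cork. With the drawer home the face is flush with the organiser's front (75 mm in front of its origin).
- right_face (a point): The same for the right drawer.
- lid_hinge (a point): Middle of the lid's hinge line, at the back top edge of the organiser (75 mm behind its origin, 64 mm above the desk). The hinge line runs along the organiser's y; the lid's underside passes through it.
- lid_edge (a point): Middle of the lid's front edge on its outer face (the top when shut, the far side, away from the robot, when upright); 158 mm from the hinge line. The lid plate is 250 wide and 7 mm thick; along this edge a lip, 6 thick, stands 26 mm out from the underside, so it points to the robot while the lid stands up and hangs in front of the drawers when shut. Underside and inner face of the lip are lined with 1.5 mm cork.
- eraser_mid (a point): Centre of a loose white eraser, 42 x 22 x 12 mm, lying in the left drawer.
- sharpener_mid (a point): Centre of a loose metal pencil sharpener, 26 x 16 x 12 mm, lying in the right drawer.
- marker_mid (a point): Near the middle of a loose flat marker pen, about 130 x 8 x 9 mm, lying along y in the pen tray under the lid.
- tea_bottle: Closed green bottle, 62 mm across, 190 tall, standing right of the organiser. Origin: centre of its foot.
- mug: White mug, 76 across, 90 tall, standing left of the organiser. Origin: centre of its foot.
- chess_pawn: Dark wooden pawn, 30 across, 41 mm tall, standing in front of the organiser between the lines of the two drawers. Origin: centre of its foot.
- mouse: Black computer mouse, 100 x 58 x 30 mm, on the left part of the desk. Origin: centre of the underside.
- notes: Block of note paper, 76 x 76 x 30 mm, on the right part of the desk. Origin: centre of the underside.
- apple: Red apple paperweight, 66 across, 56 mm tall, on the left part of the desk, beside the keyboard. Origin: centre of the underside.
Mind the look-alikes: they are no part of the job. Of the things that look like the part that bears marker_mid, the smallest one is meant.

How it is judged:
On the way, in this order (a step that is already met when the one before it is completed fails the run):
1. both drawers are fully home while the lid is still up (value of joint each of left_drawer, right_drawer below 0.005 m and value of joint lid above 0.3 rad), for 0.2 s.
2. the lid is fully shut (value of joint lid below 0.05 rad), for 0.2 s.
At the end, for the whole second after the job is handed in: Both drawers are home to within 5 mm and the lid is shut to within 0.05 rad and still; eraser and sharpener are inside the drawers and the marker is in the tray under the lid; bottle, mug, pawn, mouse, notes and apple are within 30 mm of where they began (value of joint each of left_drawer, right_drawer below 0.005 m and value of joint lid below 0.05 rad and x of each of eraser_mid, sharpener_mid in the frame of organiser above -0.072 m and z of each of eraser_mid, sharpener_mid in the frame of organiser below 0.045 m and x of marker_mid in the frame of organiser above -0.075 m and z of marker_mid in the frame of organiser below 0.066 m and distance of each of tea_bottle, mug, chess_pawn, mouse, notes, apple from where it was at the start of the episode below 0.03 m and velocity of joint lid between -0.02 and 0.02 rad/s); the robot touches nothing.
It fails at once if a drawer front or the lid is gripped or hooked: a finger presses on its inner side (the cork lining) (contact force between the fingers and lid_c2 above 1 N or contact force between the fingers and lid_c3 above 1 N or contact force between the fingers and left_drawer_c7 above 1 N or contact force between the fingers and left_drawer_c8 above 1 N or contact force between the fingers and left_drawer_c9 above 1 N or contact force between the fingers and right_drawer_c7 above 1 N or contact force between the fingers and right_drawer_c8 above 1 N or contact force between the fingers and right_drawer_c9 above 1 N).
It fails at once if the lid is brought down (below 0.3 rad) while a drawer is still out by more than 12 mm (value of joint lid below 0.3 rad and value of joint any of left_drawer, right_drawer above 0.012 m).
It fails at once if something is lifted out of the organiser (height (world z) of any of eraser_mid, sharpener_mid above 0.055 m or height (world z) of marker_mid above 0.085 m).
It fails at once if something standing on the desk is pushed away by over 30 mm, lifted or knocked over (distance of any of tea_bottle, mug, chess_pawn, mouse, notes, apple from where it was at the start of the episode above 0.03 m or height (world z) of any of tea_bottle, mug, chess_pawn, mouse, notes, apple above 0.015 m or angle between any of tea_bottle, mug, chess_pawn, mouse, notes, apple's own z axis and vertical above 0.5 rad).
It also fails if it takes over 56 s, if anything falls off the work surface, if the arm or the gripper's body presses on something with over 40 N, if the wrist force passes 120 N, or if a joint passes its speed limit or range.

## Working session

There is one attempt and no reset: what is moved stays moved. The work goes in short steps, Python scripts to look and compute and a tool call to move; the robot and the scene stay as the last step left them, time stands still between calls to the robot, and variables do not carry over. Pictures are saved under pics/ and viewed, and the job is handed in when it is done.

Besides the shell and the picture viewer there is one more tool, called after "Request:" as name([rows], argument=value, ...), one row to a line, values as JSON. play_rows: Moves the arm, as the interface text tells. Its arguments: {"type":"object","properties":{"steps":{"type":"array"},"fingers":{"type":"number"},"squeeze":{"type":"number"}},"required":["steps"]}

```bash
mkdir -p pics; cat > h.py <<'E'
import numpy as np, cv2
from station import manip
from scipy.spatial.transform import Rotation as R
def save(p,n): cv2.imwrite('pics/'+n+'.png',cv2.cvtColor(p['img'],cv2.COLOR_RGB2BGR))
def ray(p,uv):
    K=np.array(p['K']);T=np.array(p['world_from_camera'])
    d=T[:3,:3]@np.linalg.solve(K,[uv[0],uv[1],1.]);return T[:3,3],d
def atz(p,uv,z):
    o,d=ray(p,uv);return o+d*(z-o[2])/d[2]
def tri(pa,ua,pb,ub):
    o1,d1=ray(pa,ua);o2,d2=ray(pb,ub);A=np.stack([d1,-d2],1);s=np.linalg.lstsq(A,o2-o1,rcond=None)[0]
    a=o1+d1*s[0];b=o2+d2*s[1];return (a+b)/2,np.linalg.norm(a-b)
def proj(p,X):
    K=np.array(p['K']);T=np.linalg.inv(np.array(p['world_from_camera']));c=T[:3,:3]@np.array(X)+T[:3,3];u=K@c;return u[:2]/u[2]
E
python3 - <<'E'
from h import *
a=manip.snapshot('scene');b=manip.snapshot('top');save(a,'s0');save(b,'t0')
print(a['world_from_camera'],b['world_from_camera'])
for n in ['organiser','left_face','right_face','lid_hinge','lid_edge','eraser_mid','sharpener_mid','marker_mid','tea_bottle','mug','chess_pawn','mouse','notes','apple']:
    for c,p in (('s',a),('t',b)):
        print(n,c,[(np.round(x['point'],1).tolist(),round(x['score'],2)) for x in manip.pinpoint(n,p)[:3]])
print(manip.sense()['t'],manip.tips_ahead)
E
```

```text
[[ 0.87414678  0.32405412 -0.3617407   0.86806283]
 [ 0.48550583 -0.56420393  0.66780088 -0.68899501]
 [ 0.0123081  -0.7593832  -0.65052722  0.77478799]
 [ 0.          0.          0.          1.        ]] [[-0.02758461 -0.99597173  0.08531936  0.40702282]
 [-0.99926005  0.02518546 -0.0290695   0.05339728]
 [ 0.02680359 -0.0860581  -0.9959295   1.03818549]
 [ 0.          0.          0.          1.        ]]
organiser s [([375.2, 255.9], 0.58)]
organiser t [([294.3, 195.0], 0.88)]
left_face s [([347.3, 216.4], 0.64), ([317.0, 225.3], 0.62), ([353.4, 171.7], 0.51)]
left_face t [([259.3, 252.9], 0.94)]
right_face s [([318.7, 236.9], 0.59)]
right_face t [([315.6, 257.9], 0.83)]
lid_hinge s [([404.8, 246.4], 0.95)]
lid_hinge t [([116.4, 200.7], 0.57)]
lid_edge s [([411.1, 194.0], 0.71), ([375.1, 254.0], 0.18)]
lid_edge t [([302.2, 140.4], 0.97), ([310.6, 210.4], 0.16)]
eraser_mid s []
eraser_mid t [([289.8, 273.6], 0.55), ([259.3, 212.4], 0.37)]
sharpener_mid s [([403.8, 248.7], 0.55), ([408.5, 189.4], 0.52)]
sharpener_mid t [([303.5, 141.8], 0.52)]
marker_mid s [([359.5, 240.6], 0.66), ([289.7, 190.8], 0.65), ([240.5, 277.7], 0.51)]
marker_mid t [([404.6, 294.5], 0.63), ([242.9, 343.8], 0.63), ([310.5, 210.5], 0.59)]
tea_bottle s [([321.9, 302.2], 0.75)]
tea_bottle t [([378.9, 210.7], 0.91)]
mug s [([316.1, 240.4], 0.72), ([317.1, 227.9], 0.61), ([172.5, 370.1], 0.34)]
mug t [([198.7, 188.4], 0.77)]
chess_pawn s [([315.6, 226.5], 0.56)]
chess_pawn t [([289.5, 270.4], 0.69), ([259.2, 211.8], 0.52)]
mouse s [([354.9, 171.4], 0.97)]
mouse t [([159.8, 287.4], 0.93)]
notes s [([172.1, 369.0], 0.66), ([432.1, 177.4], 0.47)]
notes t [([511.9, 280.7], 0.92)]
apple s [([432.1, 179.6], 0.53)]
apple t [([116.1, 198.9], 0.72)]
1.5 0.025
```

View pics/s0.png

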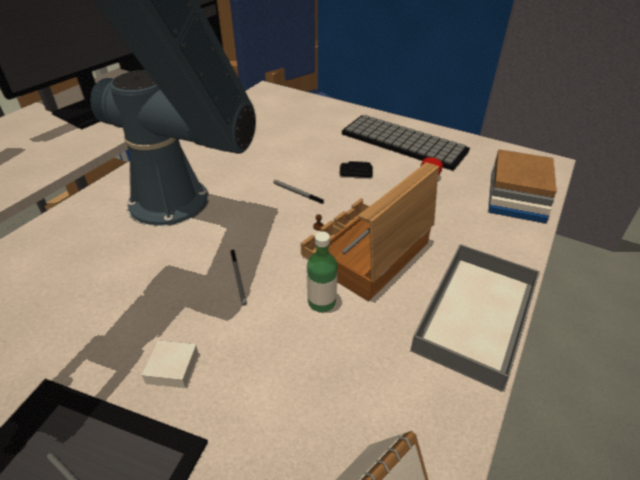

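View pics/t0.png

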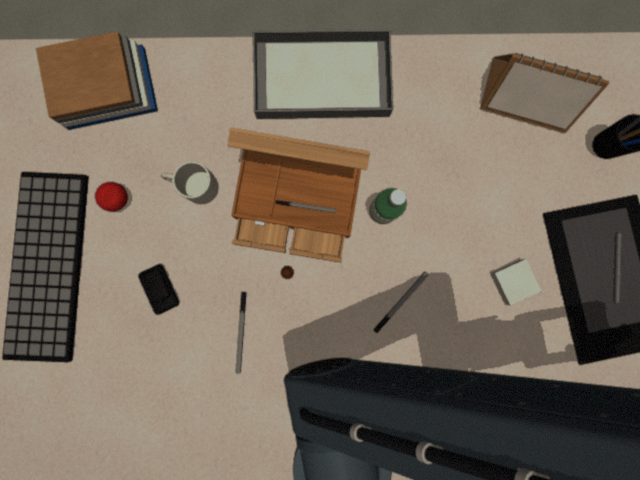

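```bash
python3 - <<'E'
import cv2
t=cv2.imread('pics/t0.png');s=cv2.imread('pics/s0.png')
cv2.imwrite('pics/t0z.png',cv2.resize(t[110:310,170:410],None,fx=3,fy=3,interpolation=2))
cv2.imwrite('pics/s0z.png',cv2.resize(s[160:340,240:480],None,fx=3,fy=3,interpolation=2))
E
```

```text
(no output)
```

View pics/t0z.png

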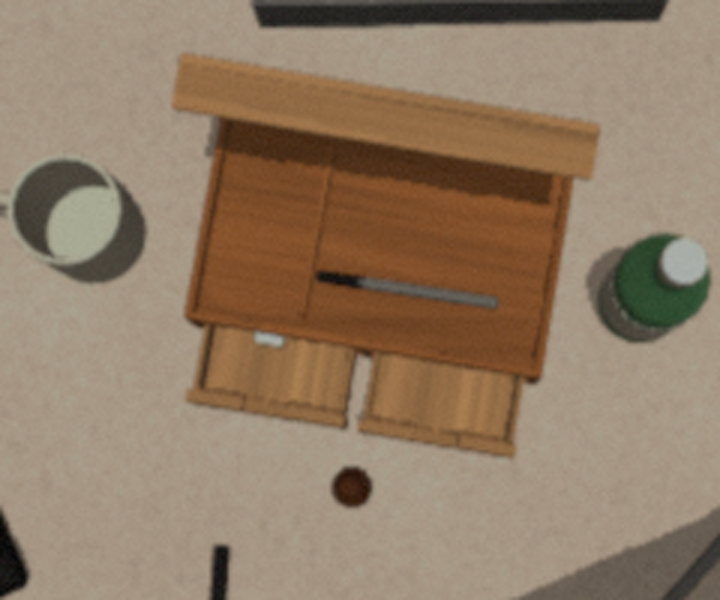

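View pics/s0z.png

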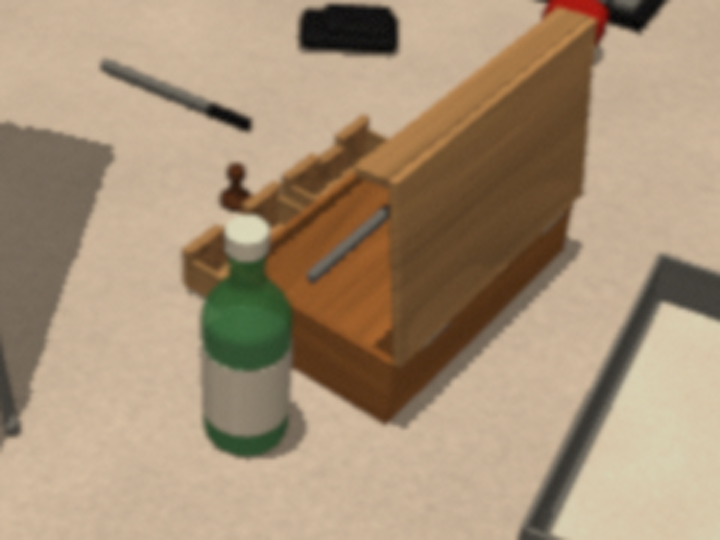

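The organiser is yawed slightly. Its front edge runs (232,217) to (350,236) in the top view. Both drawers are out, with fronts at rows 243–262. The pawn is at (288,271), the bottle at (385,205) and the mug at (192,182). The lid stands up, and the marker lies in the tray at about (306,206).

```bash
python3 - <<'E'
from h import *
a=manip.snapshot('scene');b=manip.snapshot('top')
def z(p):return (p[0]/3+170,p[1]/3+110)
def zs(p):return (p[0]/3+240,p[1]/3+160)
FL=atz(b,z((187,320)),.064);FR=atz(b,z((540,378)),.064)
print('front',FL,FR,np.linalg.norm(FL-FR))
y=(FL-FR);y/=np.linalg.norm(y);x=np.array([y[1],-y[0],0]);yaw=np.arctan2(x[1],x[0]);print('yaw deg',np.degrees(yaw))
O=(FL+FR)/2+x*.075;O[2]=0;print('O',O)
def loc(P):return np.round([(P-O)@x,(P-O)@y,P[2]],4)
for n,q in dict(LL=(188,400),LR=(346,425),RL=(360,430),RR=(514,455)).items():
    P=atz(b,z(q),.045);print(n,P,loc(P))
# lid outer edge corners
print('lidedge', tri(a,(411.1,194),b,(302.2,140.4)), loc(tri(a,(411.1,194),b,(302.2,140.4))[0]))
print('lid R outer',loc(tri(a,zs((393,182)),b,z((598,127)))[0]),tri(a,zs((393,182)),b,z((598,127))))
print('lid L outer',loc(tri(a,zs((594,18)),b,z((180,57)))[0]),tri(a,zs((594,18)),b,z((180,57))))
for n,zz in (('chess_pawn',.0),('tea_bottle',0),('mug',0)):
    r=manip.pinpoint(n,b)[0]['point'];P=atz(b,r,zz);print(n,P,loc(P))
P=atz(b,z((352,487)),.03);print('pawn',P,loc(P))
P=atz(b,z((683,262)),.19);print('bottle cap',P,loc(P))
P=atz(b,z((67,210)),.09);print('mug rim c',P,loc(P))
for q in ((-.075,.125,0),(-.075,-.125,0),(.075,-.125,0),(.075,-.125,.064),(.075,.125,.064)):
    W=O+x*q[0]+y*q[1]+[0,0,q[2]];print(q,W,proj(a,W),proj(b,W))
E
```

```text
front [0.52887592 0.21437403 0.064     ] [ 0.48280954 -0.02684163  0.064     ] 0.24557506047175953
yaw deg -10.81192473837246
O [0.57951135 0.07969727 0.        ]
LL [0.47518224 0.21743177 0.045     ] [-0.1283  0.1157  0.045 ]
LR [0.45488941 0.10806649 0.045     ] [-0.1277  0.0045  0.045 ]
RL [0.45114759 0.09840179 0.045     ] [-0.1296 -0.0057  0.045 ]
RR [ 0.43086586 -0.00849913  0.045     ] [-0.1295 -0.1145  0.045 ]
lidedge (array([0.64718299, 0.06695302, 0.21567728]), np.float64(0.009495446058997296)) [6.890e-02 2.000e-04 2.157e-01]
lid R outer [ 0.0625 -0.1231  0.2197] (array([ 0.61778335, -0.05290567,  0.21968294]), np.float64(6.67801134740628e-05))
lid L outer [0.0633 0.1258 0.2203] (array([0.66523777, 0.19136071, 0.22030066]), np.float64(0.001844742011533485))
chess_pawn [0.4113055  0.10546378 0.        ] [-0.1701 -0.0062  0.    ]
tea_bottle [ 0.53626719 -0.09910133  0.        ] [-0.0089 -0.1837  0.    ]
mug [0.5993364 0.3002973 0.       ] [-0.0219  0.2204  0.    ]
pawn [0.41178819 0.1055655  0.03      ] [-0.1696 -0.0061  0.03  ]
bottle cap [ 0.54117182 -0.10537499  0.19      ] [-0.0029 -0.189   0.19  ]
mug rim c [0.60183722 0.28932549 0.09      ] [-0.0174  0.2101  0.09  ]
(-0.075, 0.125, 0) [0.52929095 0.21654723 0.        ] [377.43316801 218.24680734] [236.22289964 220.01221219]
(-0.075, -0.125, 0) [ 0.48239451 -0.02901483  0.        ] [315.54039335 269.52678999] [348.67299366 238.48028928]
(0.075, -0.125, 0) [ 0.62973175 -0.05715269  0.        ] [367.66770805 301.55674199] [359.17082188 172.20094341]
(0.075, -0.125, 0.064) [ 0.62973175 -0.05715269  0.064     ] [369.79837368 281.3051657 ] [362.19662893 165.66858607]
(0.075, 0.125, 0.064) [0.67662818 0.18840937 0.064     ] [430.85133243 223.2574964 ] [244.06621576 146.02967148]
```

```bash
cat >> h.py <<'E'
O=np.array([.5795,.0797,0]);YAW=np.radians(-10.8)
ex=np.array([np.cos(YAW),np.sin(YAW),0]);ey=np.array([-ex[1],ex[0],0])
def L(P):P=np.array(P);return np.round([(P-O)@ex,(P-O)@ey,P[2]],4)
def W(q):return O+ex*q[0]+ey*q[1]+np.array([0,0,q[2]])
def st():
    s=manip.sense();r=R.from_quat(s['tool_rot']);M=r.as_matrix()
    print('t',round(s['t'],2),'loc',L(s['tcp_pos']),'world',np.round(s['tcp_pos'],4),'F',np.round(s['force'],1),'gap',round(s['finger_gap'],2),'q',np.round(s['q'],2));print(np.round(M,3).tolist())
    return np.array(s['tcp_pos']),M
def go(q,local=True):
    p,M=st();t=W(q) if local else np.array(q);d=M.T@(t-p);print('shift tool',np.round(d,4))
E
python3 - <<'E'
from h import *
go((.38,-.22,.2),False); p,M=st()
# yaw needed: tool x -> ex with z down
T=np.stack([ex,-ey,[0,0,-1]],1)
print(np.degrees(R.from_matrix(M.T@T).as_rotvec()),np.degrees(R.from_matrix(M.T@T@np.diag([-1,-1,1])).as_rotvec()))
print(T.T@(W((-.17,-.075,.15))-np.array([.38,-.22,.2])))
E
```

```text
t 1.75 loc [-0.2365 -0.725   0.2563] world [ 0.2113 -0.5882  0.2563] F [-0.2  0.4  1.2] gap 1.0 q [-1.4   0.53  1.43 -0.    1.18 -0.18]
[[0.941, 0.338, -0.0], [0.338, -0.941, 0.0], [0.0, -0.0, -1.0]]
shift tool [ 0.2832 -0.2895  0.0563]
t 1.75 loc [-0.2365 -0.725   0.2563] world [ 0.2113 -0.5882  0.2563] F [-0.2  0.4  1.2] gap 1.0 q [-1.4   0.53  1.43 -0.    1.18 -0.18]
[[0.941, 0.338, -0.0], [0.338, -0.941, 0.0], [0.0, -0.0, -1.0]]
[-2.12006779e-03  1.99078703e-04  3.05562826e+01] [-2.65960722e-04 -2.83232086e-03 -1.49443717e+02]
[-0.03019187 -0.25677406  0.05      ]
```

Request:
play_rows([
  [[0.0354,-0.0362,0.007,0,0,0],[0.0354,-0.0362,0.007,0,0,0],[0.0354,-0.0362,0.007,0,0,0],[0.0354,-0.0362,0.007,0,0,0],[0.0354,-0.0362,0.007,0,0,0],[0.0354,-0.0362,0.007,0,0,0],[0.0354,-0.0362,0.007,0,0,0],[0.0354,-0.0362,0.007,0,0,0]],
], fingers=0)

```text
t: 2.75
tcp_pos: [0.3807, -0.2188, 0.2004]
tool_rot: [0.985, 0.171, 0.0, 0.001]
force: [0.4, 0.7, 0.7]
finger_gap: 0.001
```

Request:
play_rows([
  [[0,0,0,0,0,10.2],[0,0,0,0,0,10.2],[0,0,0,0,0,10.2],[0,0,0,0,0,0]],
])

```text
t: 3.25
tcp_pos: [0.3801, -0.22, 0.2005]
tool_rot: [0.996, -0.093, 0.0, 0.0]
force: [0.6, -0.6, 0.5]
finger_gap: 0.003
```

```bash
python3 - <<'E'
from h import *
go((-.172,-.075,.15))
E
```

```text
t 3.25 loc [-0.1397 -0.3318  0.2005] world [ 0.3801 -0.22    0.2005] F [ 0.6 -0.6  0.5] gap 0.0 q [-0.78  0.37  1.94 -0.    0.82  0.98]
[[0.983, -0.186, 0.0], [-0.186, -0.983, -0.0], [0.0, 0.0, -1.0]]
shift tool [-0.032  -0.2568  0.0504]
```

Request:
play_rows([
  [[-0.0064,-0.0514,0.01,0,0,0],[-0.0064,-0.0514,0.01,0,0,0],[-0.0064,-0.0514,0.01,0,0,0],[-0.0064,-0.0514,0.01,0,0,0],[-0.0064,-0.0514,0.01,0,0,0],[0,0,0.03,0,0,0],[0,0,0.02,0,0,0],[0,0,0,0,0,0]],
])

```text
t: 4.25
tcp_pos: [0.3964, 0.0387, 0.0995]
tool_rot: [0.996, -0.093, -0.001, -0.0]
force: [0.0, 0.4, -0.3]
finger_gap: -0.002
```

```bash
python3 - <<'E'
from h import *
a=manip.snapshot('scene');b=manip.snapshot('top')
p,M=st()
cv2.imwrite('pics/c1.png',np.hstack([cv2.resize(x[...,::-1],None,fx=2.5,fy=2.5,interpolation=2) for x in (a['img'][150:340,270:430],b['img'][110:300,210:370])]))
print(proj(a,p+M[:,2]*.025),proj(a,p+M[:,2]*.038),proj(b,p+M[:,2]*.025))
go((-.172,-.075,.045))
E
```

```text
t 4.35 loc [-0.1714 -0.0748  0.1006] world [0.3971 0.0383 0.1006] F [ 0.   0.3 -0.4] gap 0.0 q [-0.19  0.56  2.12 -0.    0.46  1.57]
[[0.982, -0.187, 0.0], [-0.187, -0.982, -0.0], [0.0, 0.0, -1.0]]
[298.68394192 217.07155537] [298.83066418 221.27693801] [319.63951551 278.60539807]
t 4.35 loc [-0.1714 -0.0748  0.1006] world [0.3971 0.0383 0.1006] F [ 0.   0.3 -0.4] gap 0.0 q [-0.19  0.56  2.12 -0.    0.46  1.57]
[[0.982, -0.187, 0.0], [-0.187, -0.982, -0.0], [0.0, 0.0, -1.0]]
shift tool [-0.0006  0.0002  0.0556]
```

View pics/c1.png

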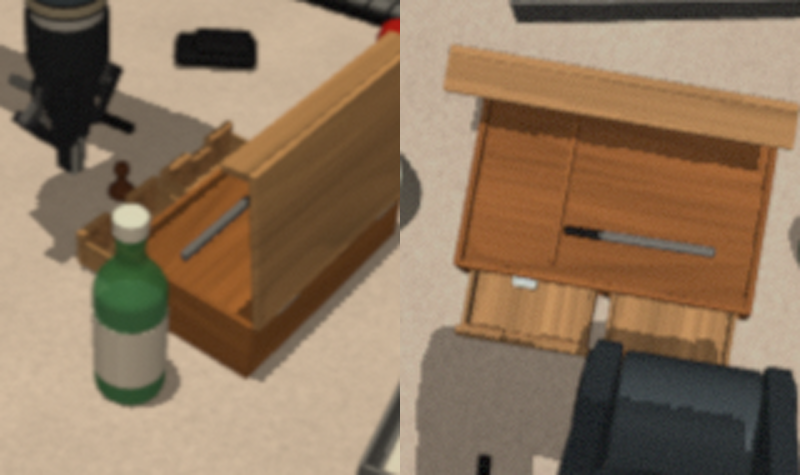

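```bash
python3 - <<'E'
from h import *
a=manip.snapshot('scene')
for uv in ((130,128),(95,95),(12,78),(20,125),(120,68)):
    o,d=ray(a,(uv[0]/2.5+270,uv[1]/2.5+150))
    for xx in (-.171,-.13,-.21):
        s=(xx-(o-O)@ex)/(d@ex);print(uv,xx,L(o+d*s))
E
```

```text
(130, 128) -0.171 [-0.171   0.0108  0.0742]
(130, 128) -0.13 [-0.13   -0.0379  0.1222]
(130, 128) -0.21 [-0.21    0.0572  0.0286]
(95, 95) -0.171 [-0.171  -0.0403  0.142 ]
(95, 95) -0.13 [-0.13   -0.0856  0.1853]
(95, 95) -0.21 [-0.21    0.0027  0.1008]
(12, 78) -0.171 [-0.171  -0.144   0.2151]
(12, 78) -0.13 [-0.13   -0.1821  0.2535]
(12, 78) -0.21 [-0.21   -0.1077  0.1787]
(20, 125) -0.171 [-0.171  -0.1385  0.1627]
(20, 125) -0.13 [-0.13   -0.1771  0.2046]
(20, 125) -0.21 [-0.21   -0.1019  0.1228]
(120, 68) -0.171 [-0.171  -0.0045  0.1539]
(120, 68) -0.13 [-0.13   -0.0522  0.1965]
(120, 68) -0.21 [-0.21    0.0409  0.1135]
```

The dark bar to the right of the gripper is just the cap of the pen lying on the desk at (322,201). The fingertips sit where they were predicted. I'm going down and pushing the right drawer.

Request:
play_rows([
  [[0,0,0.02,0,0,0],[0,0,0.02,0,0,0],[0,0,0.014,0,0,0],[0,0,0,0,0,0]],
])

```text
t: 4.9
tcp_pos: [0.3971, 0.0382, 0.0464]
tool_rot: [0.996, -0.095, 0.0, -0.0]
force: [0.1, -0.0, 0.7]
finger_gap: -0.0
```

Request:
play_rows([
  [[0.01,0,0,0,0,0],[0.01,0,0,0,0,0],[0.01,0,0,0,0,0],[0.01,0,0,0,0,0],[0.01,0,0,0,0,0],[0.01,0,0,0,0,0],[0.01,0,0,0,0,0]],
])

```text
t: 5.78
tcp_pos: [0.466, 0.0253, 0.0463]
tool_rot: [0.996, -0.094, -0.0, -0.0]
force: [-1.6, -0.6, -0.2]
finger_gap: 0.003
```

Request:
play_rows([
  [[0.004,0,0,0,0,0],[0.004,0,0,0,0,0],[0,0,0,0,0,0]],
])

```text
t: 6.15
tcp_pos: [0.4741, 0.0237, 0.0463]
tool_rot: [0.996, -0.095, 0.001, 0.0]
force: [0.4, 0.0, 0.1]
finger_gap: 0.002
```

```bash
python3 - <<'E'
from h import *
p,M=st();b=manip.snapshot('top');a=manip.snapshot('scene')
cv2.imwrite('pics/c2.png',np.hstack([cv2.resize(x[...,::-1],None,fx=2.5,fy=2.5,interpolation=2) for x in (a['img'][150:340,270:430],b['img'][110:300,210:370])]))
E
```

```text
t 6.15 loc [-0.093  -0.0747  0.0463] world [0.4741 0.0237 0.0463] F [0.4 0.  0.1] gap 0.0 q [-0.19  0.71  1.96  0.    0.47  1.57]
[[0.982, -0.188, 0.001], [-0.188, -0.982, -0.0], [0.001, -0.0, -1.0]]
```

View pics/c2.png

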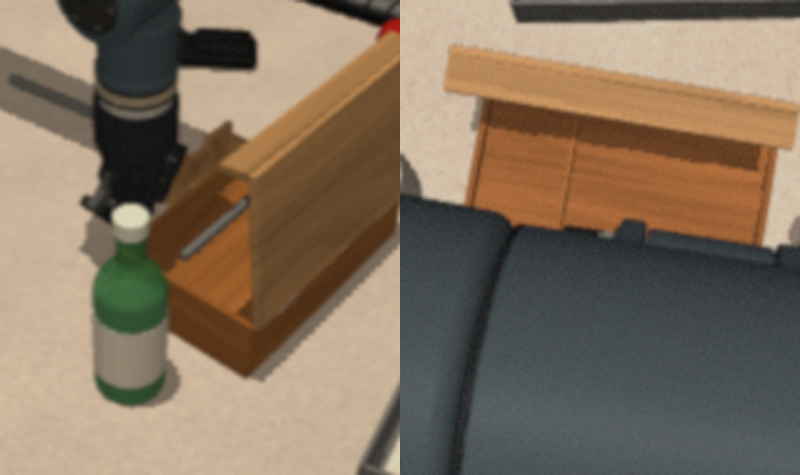

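Request:
play_rows([
  [[0.003,0,0,0,0,0],[0.003,0,0,0,0,0],[0,0,0,0,0,0]],
])

```text
t: 6.62
tcp_pos: [0.4792, 0.0228, 0.0463]
tool_rot: [0.996, -0.094, -0.0, -0.0]
force: [-1.8, 0.8, 1.0]
finger_gap: 0.003
```

Request:
play_rows([
  [[0.002,0,0,0,0,0],[0.001,0,0,0,0,0]],
])

```text
t: 6.88
tcp_pos: [0.4793, 0.0228, 0.0461]
tool_rot: [0.996, -0.094, -0.003, -0.0]
force: [-6.9, 1.6, 3.4]
finger_gap: -0.003
```

Request:
play_rows([
  [[0.001,0,0,0,0,0],[0.001,0,0,0,0,0]],
])

```text
t: 7.12
tcp_pos: [0.4793, 0.0228, 0.0459]
tool_rot: [0.996, -0.094, -0.005, -0.0]
force: [-10.0, 1.9, 4.4]
finger_gap: 0.001
```

```bash
python3 - <<'E'
from h import *
p,M=st()
E
```

```text
t 7.12 loc [-0.0878 -0.0746  0.0459] world [0.4793 0.0228 0.0459] F [-10.    1.9   4.4] gap 0.0 q [-0.19  0.72  1.94 -0.    0.5   1.57]
[[0.982, -0.188, -0.011], [-0.188, -0.982, 0.002], [-0.011, 0.0, -1.0]]
```

Request:
play_rows([
  [[-0.01,0,0,0,0,0],[-0.025,0,0,0,0,0],[-0.025,0,0,0,0,0],[-0.025,0,0,0,0,0],[0,0,-0.03,0,0,0],[0,0,-0.03,0,0,0],[0,-0.048,0,0,0,0],[0,-0.048,0,0,0,0],[0,-0.049,0,0,0,0],[0,0,0,0,0,0]],
])

```text
t: 8.38
tcp_pos: [0.4302, 0.1831, 0.1068]
tool_rot: [0.996, -0.092, 0.003, -0.001]
force: [0.2, 0.3, -0.8]
finger_gap: 0.003
```

```bash
python3 - <<'E'
from h import *
b=manip.snapshot('top');a=manip.snapshot('scene')
cv2.imwrite('pics/c3.png',np.hstack([cv2.resize(x[...,::-1],None,fx=2.5,fy=2.5,interpolation=2) for x in (a['img'][150:340,270:430],b['img'][110:300,210:370])]))
go((-.168,.07,.046))
E
```

```text
t 8.47 loc [-0.1673  0.0707  0.1064] world [0.4284 0.1805 0.1064] F [-0.2 -0.3  0.2] gap 0.0 q [ 0.16  0.58  1.96 -0.    0.6   1.92]
[[0.982, -0.187, 0.001], [-0.187, -0.982, 0.0], [0.001, -0.0, -1.0]]
shift tool [-0.0008  0.0007  0.0604]
```

View pics/c3.png

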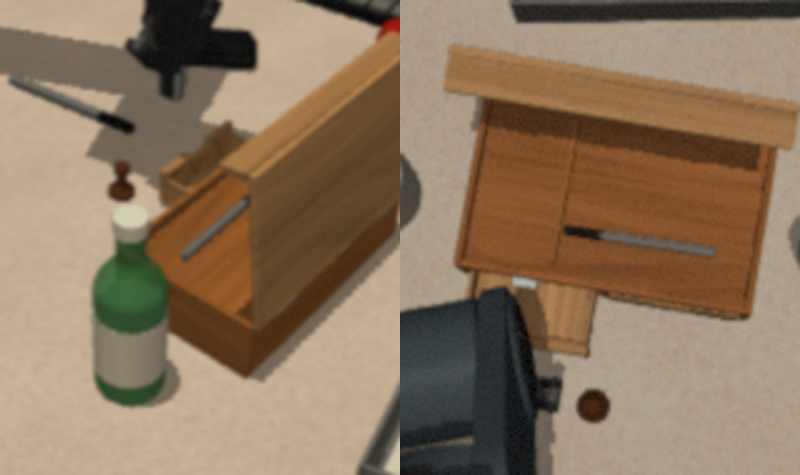

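The right drawer is home: its front is flush at (680,300) in the crop. The pawn has not moved. Next is the left drawer.

Request:
play_rows([
  [[0,0,0.02,0,0,0],[0,0,0.02,0,0,0],[0,0,0.02,0,0,0],[0,0,0,0,0,0],[0.01,0,0,0,0,0],[0.01,0,0,0,0,0],[0.01,0,0,0,0,0],[0.01,0,0,0,0,0],[0.01,0,0,0,0,0]],
])

```text
t: 9.6
tcp_pos: [0.4773, 0.1707, 0.0464]
tool_rot: [0.996, -0.094, -0.0, 0.0]
force: [-1.2, 0.5, 0.9]
finger_gap: 0.0
```

Request:
play_rows([
  [[0.008,0,0,0,0,0],[0.006,0,0,0,0,0],[0.004,0,0,0,0,0],[0.004,0,0,0,0,0],[0.003,0,0,0,0,0],[0.003,0,0,0,0,0]],
])

```text
t: 10.35
tcp_pos: [0.5046, 0.1655, 0.0462]
tool_rot: [0.996, -0.094, -0.0, 0.0]
force: [-1.9, 0.4, 0.3]
finger_gap: -0.003
```

Request:
play_rows([
  [[0.002,0,0,0,0,0],[0.001,0,0,0,0,0],[0,0,0,0,0,0]],
])

```text
t: 10.72
tcp_pos: [0.5069, 0.165, 0.0462]
tool_rot: [0.996, -0.094, -0.001, 0.0]
force: [-3.5, -0.2, 0.8]
finger_gap: -0.001
```

```bash
python3 - <<'E'
from h import *
p,M=st()
E
```

```text
t 10.72 loc [-0.0873  0.0702  0.0462] world [0.5069 0.165  0.0462] F [-3.5 -0.2  0.8] gap -0.0 q [0.1  0.74 1.81 0.   0.59 1.86]
[[0.982, -0.188, -0.001], [-0.188, -0.982, -0.0], [-0.001, 0.0, -1.0]]
```

Request:
play_rows([
  [[0.002,0,0,0,0,0],[0.001,0,0,0,0,0],[0,0,0,0,0,0]],
])

```text
t: 11.1
tcp_pos: [0.507, 0.1648, 0.046]
tool_rot: [0.996, -0.094, -0.004, 0.0]
force: [-7.0, 1.9, 4.7]
finger_gap: 0.002
```

Request:
play_rows([
  [[-0.01,0,0,0,0,0],[-0.025,0,0,0,0,0],[-0.025,0,0,0,0,0],[0,0,-0.06,0,0,0],[0,0,-0.06,0,0,0],[0,0,-0.06,0,0,0],[0,0,-0.06,0,0,0],[0,0,-0.03,0,0,0],[0,0,0,0,0,0]],
])

```text
t: 12.22
tcp_pos: [0.454, 0.176, 0.3195]
tool_rot: [0.996, -0.094, 0.005, -0.001]
force: [0.1, 0.0, -0.8]
finger_gap: -0.001
```

```bash
python3 - <<'E'
from h import *
b=manip.snapshot('top');a=manip.snapshot('scene')
cv2.imwrite('pics/c4.png',np.hstack([cv2.resize(x[...,::-1],None,fx=2.5,fy=2.5,interpolation=2) for x in (a['img'][150:340,270:430],b['img'][110:300,210:370])]))
go((.13,0,.31))
E
```

```text
t 12.32 loc [-0.1436  0.0702  0.316 ] world [0.4516 0.1756 0.316 ] F [-0.2  0.5 -0.6] gap 0.0 q [ 0.14  0.26  1.7  -0.    1.18  1.9 ]
[[0.982, -0.188, 0.001], [-0.188, -0.982, -0.0], [0.001, -0.0, -1.0]]
shift tool [0.2736 0.07   0.0063]
```

View pics/c4.png

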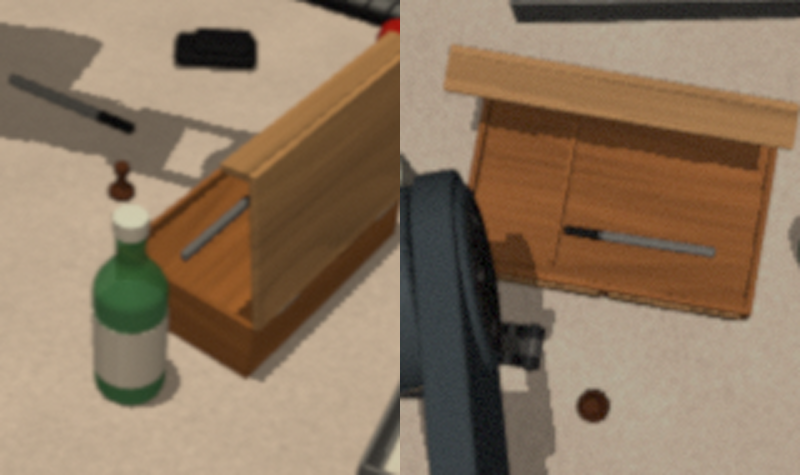

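Request:
play_rows([
  [[0.0456,0.0117,0,0,0,0],[0.0456,0.0117,0,0,0,0],[0.0456,0.0117,0,0,0,0],[0.0456,0.0117,0,0,0,0],[0.0456,0.0117,0,0,0,0],[0.0456,0.0117,0,0,0,0],[0,0,0.04,0,0,0],[0,0,0.04,0,0,0],[0,0,0.018,0,0,0],[0,0,0,0,0,0]],
])

```text
t: 13.58
tcp_pos: [0.7059, 0.0553, 0.2154]
tool_rot: [0.996, -0.094, -0.003, 0.0]
force: [-0.2, 0.2, 0.7]
finger_gap: 0.006
```

```bash
python3 - <<'E'
from h import *
b=manip.snapshot('top');a=manip.snapshot('scene')
cv2.imwrite('pics/c5.png',np.hstack([cv2.resize(x[...,::-1],None,fx=2.5,fy=2.5,interpolation=2) for x in (a['img'][100:290,310:470],b['img'][80:270,210:370])]))
p,M=st()
prev=None
r=.125
for th in np.arange(1.45,-.01,-.1):
    q=np.array([.075-r*np.cos(th)+.007*np.sin(th)+.011, 0, .064+r*np.sin(th)+.007*np.cos(th)+.025])
    print(round(th,2),np.round(q,4),None if prev is None else np.round(q-prev,4));prev=q
E
```

```text
t 13.68 loc [1.307e-01 1.000e-04 2.192e-01] world [0.7079 0.0553 0.2192] F [ 0.1 -1.1 -0.3] gap 0.0 q [-0.08  0.68  1.23 -0.    1.22  1.68]
[[0.982, -0.188, 0.002], [-0.188, -0.982, -0.0], [0.002, -0.0, -1.0]]
1.45 [0.0779 0.     0.2139] None
1.35 [0.0655 0.     0.2125] [-0.0124  0.     -0.0014]
1.25 [0.0532 0.     0.2098] [-0.0122  0.     -0.0027]
1.15 [0.0413 0.     0.206 ] [-0.0119  0.     -0.0039]
1.05 [0.0299 0.     0.2009] [-0.0115  0.     -0.005 ]
0.95 [0.019  0.     0.1947] [-0.0109  0.     -0.0062]
0.85 [0.0088 0.     0.1875] [-0.0102  0.     -0.0072]
0.75 [-0.0007  0.      0.1793] [-0.0095  0.     -0.0082]
0.65 [-0.0093  0.      0.1702] [-0.0086  0.     -0.0091]
0.55 [-0.0169  0.      0.1603] [-0.0076  0.     -0.0099]
0.45 [-0.0235  0.      0.1497] [-0.0066  0.     -0.0106]
0.35 [-0.029   0.      0.1384] [-0.0055  0.     -0.0112]
0.25 [-0.0334  0.      0.1267] [-0.0044  0.     -0.0117]
0.15 [-0.0366  0.      0.1146] [-0.0032  0.     -0.0121]
0.05 [-0.0385  0.      0.1022] [-0.0019  0.     -0.0124]
```

View pics/c5.png

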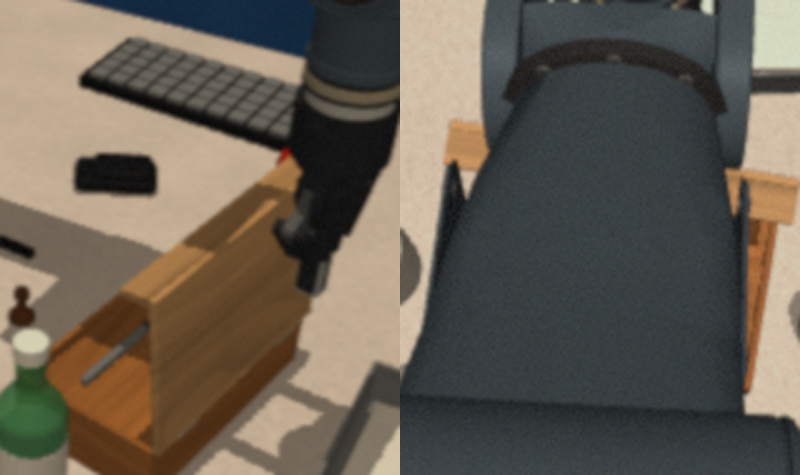

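Request:
play_rows([
  [[-0.015,0,0.003,0,0,0],[-0.015,0,0.002,0,0,0],[-0.015,0,0,0,0,0],[-0.012,0,0,0,0,0],[-0.012,0,0.0014,0,0,0],[-0.012,0,0.003,0,0,0]],
])

```text
t: 14.42
tcp_pos: [0.6278, 0.0706, 0.2099]
tool_rot: [0.996, -0.095, 0.001, -0.0]
force: [0.2, 0.1, 1.2]
finger_gap: -0.001
```

```bash
python3 - <<'E'
from h import *
p,M=st();a=manip.snapshot('scene')
cv2.imwrite('pics/c6.png',cv2.resize(a['img'][100:290,310:470][...,::-1],None,fx=2.5,fy=2.5,interpolation=2))
E
```

```text
t 14.43 loc [4.920e-02 1.000e-04 2.099e-01] world [0.6278 0.0706 0.2099] F [0.2 0.1 1.2] gap -0.0 q [-0.06  0.59  1.46  0.    1.09  1.7 ]
[[0.982, -0.188, 0.003], [-0.188, -0.982, -0.0], [0.003, -0.0, -1.0]]
```

View pics/c6.png

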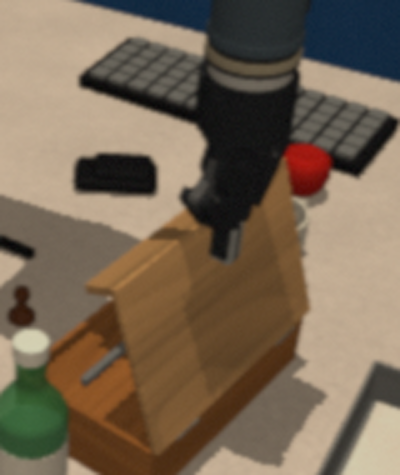

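The lid is following the fingertips, which press only on its outer face. I'm continuing along the arc.

Request:
play_rows([
  [[-0.012,0,0.004,0,0,0],[-0.012,0,0.005,0,0,0],[-0.011,0,0.0062,0,0,0],[-0.0102,0,0.0072,0,0,0],[-0.0095,0,0.0082,0,0,0],[-0.0086,0,0.0091,0,0,0],[0,0,0,0,0,0]],
])

```text
t: 15.35
tcp_pos: [0.5636, 0.0827, 0.168]
tool_rot: [0.996, -0.094, -0.002, 0.0]
force: [-0.3, -0.9, 0.2]
finger_gap: -0.002
```

```bash
python3 - <<'E'
from h import *
p,M=st();a=manip.snapshot('scene')
cv2.imwrite('pics/c7.png',cv2.resize(a['img'][100:290,310:470][...,::-1],None,fx=2.5,fy=2.5,interpolation=2))
E
```

```text
t 15.35 loc [-1.62e-02 -1.00e-04  1.68e-01] world [0.5636 0.0827 0.168 ] F [-0.3 -0.9  0.2] gap -0.0 q [-0.05  0.57  1.65  0.    0.92  1.71]
[[0.982, -0.188, -0.004], [-0.188, -0.982, 0.0], [-0.004, 0.0, -1.0]]
```

View pics/c7.png

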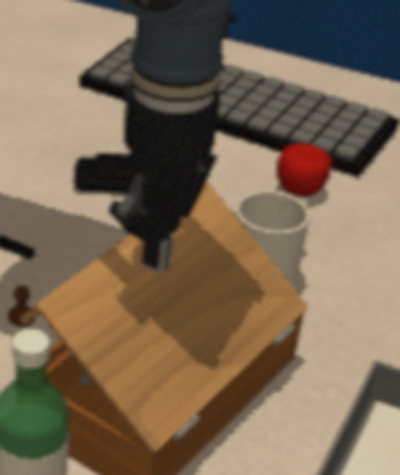

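Request:
play_rows([
  [[-0.006,0,0.01,0,0,0],[-0.006,0,0.0106,0,0,0],[-0.005,0,0.0112,0,0,0],[-0.004,0,0.0117,0,0,0],[-0.002,0,0.012,0,0,0],[0,0,0.008,0,0,0],[0,0,0.004,0,0,0],[0,0,0,0,0,0]],
])

```text
t: 16.4
tcp_pos: [0.543, 0.0867, 0.1014]
tool_rot: [0.996, -0.095, -0.0, 0.0]
force: [-0.2, 0.1, 0.4]
finger_gap: -0.002
```

Request:
play_rows([
  [[0,0,0.003,0,0,0],[0,0,0.001,0,0,0],[0,0,0,0,0,0]],
])

```text
t: 16.77
tcp_pos: [0.5429, 0.0867, 0.0978]
tool_rot: [0.996, -0.094, 0.0, -0.0]
force: [-0.5, 0.2, 0.8]
finger_gap: -0.002
```

```bash
python3 - <<'E'
from h import *
p,M=st();a=manip.snapshot('scene')
cv2.imwrite('pics/c8.png',cv2.resize(a['img'][100:290,270:470][...,::-1],None,fx=2.5,fy=2.5,interpolation=2))
E
```

```text
t 16.77 loc [-0.0373  0.      0.0978] world [0.5429 0.0867 0.0978] F [-0.5  0.2  0.8] gap -0.0 q [-0.04  0.66  1.75 -0.    0.73  1.72]
[[0.982, -0.188, 0.0], [-0.188, -0.982, -0.0], [0.0, -0.0, -1.0]]
```

View pics/c8.png

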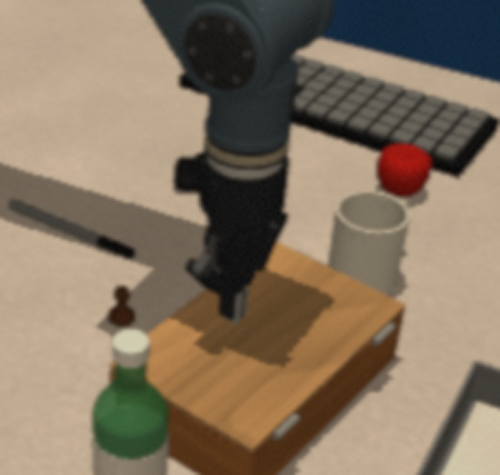

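Nearly shut. I'm pressing until there is a firm stop.

Request:
play_rows([
  [[0,0,0.002,0,0,0],[0,0,0.001,0,0,0],[0,0,0,0,0,0]],
])

```text
t: 17.2
tcp_pos: [0.5429, 0.0867, 0.096]
tool_rot: [0.996, -0.094, 0.0, 0.0]
force: [-3.0, 0.3, 9.2]
finger_gap: 0.002
```

Request:
play_rows([
  [[0,0,0.001,0,0,0],[0,0,0.001,0,0,0],[0,0,0,0,0,0]],
])

```text
t: 17.58
tcp_pos: [0.5429, 0.0868, 0.0958]
tool_rot: [0.996, -0.094, 0.001, 0.0]
force: [-5.7, -0.4, 22.5]
finger_gap: -0.0
```

Request:
play_rows([
  [[0,0,0.001,0,0,0],[0,0,0.001,0,0,0],[0,0,0,0,0,0],[0,0,0,0,0,0]],
])

```text
t: 18.08
tcp_pos: [0.543, 0.0868, 0.0957]
tool_rot: [0.996, -0.094, 0.001, 0.0]
force: [-7.2, 0.9, 35.0]
finger_gap: 0.005
```

There is a firm stop with the lid top at 71 mm. Now I lift clear and check.

Request:
play_rows([
  [[0,0,-0.006,0,0,0],[0,0,-0.03,0,0,0],[0,0,-0.06,0,0,0],[0,0,-0.06,0,0,0],[-0.05,0,-0.02,0,0,0],[-0.04,0.05,0,0,0,0],[0,0.06,0,0,0,0],[0,0.06,0,0,0,0],[0,0.06,0,0,0,0],[0,0.06,0,0,0,0]],
])

```text
t: 19.32
tcp_pos: [0.4004, -0.1819, 0.2667]
tool_rot: [0.996, -0.095, 0.0, 0.0]
force: [1.1, 0.1, 0.1]
finger_gap: -0.001
```

Request:
play_rows([
  [[0,0.05,0,0,0,0],[0,0.05,0,0,0,0],[0,0,0,0,0,0],[0,0,0,0,0,0]],
])

```text
t: 19.82
tcp_pos: [0.3818, -0.2777, 0.2662]
tool_rot: [0.995, -0.095, -0.001, -0.001]
force: [-0.1, 0.4, -0.4]
finger_gap: -0.001
```

```bash
python3 - <<'E'
from h import *
st();b=manip.snapshot('top');a=manip.snapshot('scene')
cv2.imwrite('pics/c9.png',np.hstack([cv2.resize(x[...,::-1],None,fx=2.5,fy=2.5,interpolation=2) for x in (a['img'][150:340,290:450],b['img'][110:300,210:370])]))
b0=cv2.imread('pics/t0.png')[...,::-1]
for n in ['tea_bottle','mug','chess_pawn','mouse','notes','apple']:
    print(n,[np.round(x['point'],1).tolist() for x in manip.pinpoint(n,b)[:2]])
for y in (-.125,.125):
  for x in (-.083,.075): print(np.round(proj(b,W((x,y,.071))),1),np.round((proj(b,W((x,y,.071)))-[210,110])*2.5+[400,0]))
E
```

```text
t 19.82 loc [-0.1273 -0.3882  0.2662] world [ 0.3818 -0.2777  0.2662] F [-0.1  0.4 -0.4] gap -0.0 q [-0.87  0.31  1.79  0.    1.04  0.89]
[[0.982, -0.189, -0.001], [-0.189, -0.982, 0.002], [-0.001, -0.001, -1.0]]
tea_bottle [[379.8, 214.3]]
mug [[199.0, 189.5]]
chess_pawn [[289.4, 272.5]]
mouse [[155.6, 290.6], [301.3, 152.3]]
notes [[511.5, 281.7]]
apple [[292.7, 229.5], [116.9, 200.9]]
[350.7 239.7] [752. 324.]
[362.5 164.9] [781. 137.]
[230.  219.9] [450. 275.]
[243.6 145.1] [484.  88.]
```

View pics/c9.png

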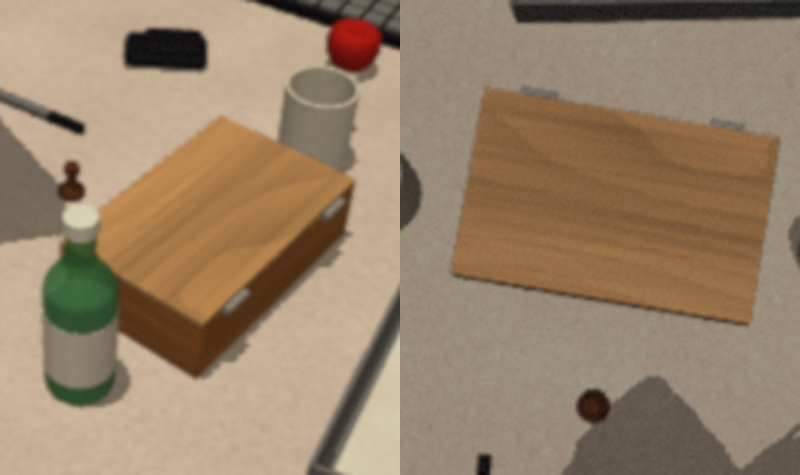

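The lid is shut. Its corners in the crop, about (452,273), (750,323), (778,137) and (484,88), match where a level lid would project to within 1–2 px. The pawn, bottle and mug have not moved, and the arm is clear.

```bash
python3 -c "
from h import *
st();print(manip.sign_off())"
```

```text
t 20.23 loc [-0.1266 -0.3881  0.2668] world [ 0.3825 -0.2778  0.2668] F [0.3 0.2 0. ] gap -0.0 q [-0.87  0.31  1.79  0.    1.04  0.89]
[[0.982, -0.187, 0.0], [-0.187, -0.982, -0.0], [0.0, 0.0, -1.0]]
the job is handed in; nothing more can be done
None
```

The organiser is closed and the job is handed in, at about 20 s on the robot's clock. `sign_off` reports no verdict, so the result rests on my own checks.

**What I did:** With the fingers shut, I pushed the right drawer home to a firm stop, then the left. I then reached over the raised lid and pushed it down from its outer face until it stopped firmly, pressing with about 35 N at the end. Nothing was gripped.

**Last checks:**
- **Drawers:** a picture taken before closing the lid showed both fronts flush with the organiser.
- **Lid:** its top stopped at 71 mm above the desk, which is the shut height given. Its corners in the top view match a level lid to within 1–2 pixels.
- **Things around it:** the bottle, mug, pawn and notes were found within about 4 pixels of their first positions. The mouse was found about 5 pixels off, roughly 10 mm at this scale. The arm never went near it, so I put that down to detector noise.
- **Arm:** clear of everything, with no force on it.

**Disagreed or not checked:**
- The apple's best detection fell wrongly on the shut lid. Its second one was where it began, and the apple looks unmoved in the pictures.
- The marker lay in the tray in the last picture before the lid was closed. The eraser showed in its drawer until that drawer was pushed in.
- I never clearly saw the sharpener, and nothing inside can be seen with the lid shut.

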